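# Stow the solvent tin in the lidded pot

### The arm

A 7-joint arm with a two-finger parallel gripper is mounted at the origin on the work surface. World frame = base frame: x ahead of the robot, y to its left, z up, the work surface at z = 0. Lengths are in m, angles in rad, forces in N, time in s.
With the tool pointing down it reaches from about 0.425 to 0.95 m from the base axis. Payload 4.7 kg.
Tool frame: the origin (TCP) lies between the finger pads; the fingertips stand 25 mm ahead of it and the grasp point (between the pads) lies 6 mm ahead of it; z points along the fingers, y is the line along which they close (so a half turn about z gives the same grasp; the last joint's range is limited). The gripper opens to 85 mm and grips with 20 to 120 N. Pads are 22 mm wide; open, the fingers measure 114 mm over their backs; the gripper's body (76 mm by 85 mm) begins 54 mm behind the grasp point. The pads swing forward as they close: fully open they stand 13 mm farther back than shut.
Start: joints at [1.129, 0.469, -0.049, 1.532, 0.024, 1.141, -0.082], TCP at [0.271, -0.618, 0.256] pointing down, gripper open.
Joint ranges: [-2.59, 2.59], [-0.33, 1.99], [-1.39, 1.29], [0.1, 2.45], [-1.04, 4.18], [0.21, 1.99], [-2.66, 2.66]. Speed limits (rad/s): [2.57, 2.57, 3.14, 3.14, 3.14, 3.14, 3.14].

### API

Orientations are given as a 3x3 rotation matrix whose columns are the frame's x, y, z axes.
In Python, from rig import * gives the robot as it stands. Calls block until the motion is done:
- movep(position, orientation): joint-space move of the TCP to a pose.
- move_l(position, attitude=None, feed=0.15, until_force=None): straight line of the TCP; attitude=None keeps the orientation; feed is the mean speed in m/s. With until_force (N) it stops when the force on the tool has changed by that much, and returns True; else False.
- move_joints(angles): joint-space move.
- command_gripper(opening, newtons=None): finger opening in m; newtons is the grip in N (None keeps the last); returns when the fingers have stopped.
- sleep(seconds).
- inverse_kinematics(position, orientation): joint angles nearest the present ones, or None.
- sense(): the state.
- camera(name): name is "scene" or "side" or "wrist"; returns (picture, depth): 400x640x3 uint8, red, green, blue; 400x640 float32, m along the optical axis (not along the pixel's ray), 0 where there is no reading.
- camera_params(name): a dict with "K" (3x3 intrinsics, pixels), "dist" ([k1, k2, p1, p2, k3] as OpenCV has them; the pictures are not rectified), "position" and "rotation" of the camera in the world; the wrist camera has in their place "tool_from_camera" (4x4, takes a point from camera to tool coordinates, whose origin is the TCP and whose axes are the flange's). Camera axes: x right, y down, z forward; pixel columns grow to the right and rows downward; lengths in m; the calibration is good to about 2 mm. A picture is of the moment at which its call begins: read the wrist's pose just before it. camera_params takes no time and is no camera call.
A pose or a line that the arm cannot do raises Unreachable and nothing moves.
- finish_job(): hands the job in; it is judged then, once.
The state is a dict: "time_s": time; "joint_pos": joint angles; "qd": joint speeds; "joint_efforts": joint torques, N m; "position": TCP position; "tcp_rot": TCP orientation; "wrist_force": force on the tool from outside, world axes, zero at the start; "ft_torque": the same for the moment, N m; "finger_gap": finger opening in m; "gripper_force": force on a finger pad.
Only numpy, scipy, OpenCV 4.12 (cv2) and the standard library are available. Lean on these libraries where they do the work, as an engineer would, in place of code of your own. Each camera call takes 0.05 s, during which the arm holds its last target. There are 200 camera calls.

### The job

Put the blue solvent tin away in the steel pot. First take the lid off and lay it flat, knob up, on the cork mat; then stand the fallen tin upright, cap up, on the bare table and let go of it; then take it again and stand it upright in the middle of the pot; and last put the lid back so that it is fully seated. Set the lid and the tin down without dropping them, and do not shift the pot or knock any of the other things.

Things in the scene. Friction and masses are not known exactly. Their poses are not given: they have to be found in the camera images.
- pot: Round steel pot with a loose lid, standing open end up: 158 mm outside diameter, 150 mm inside, 155 mm high, floor 5 mm thick, two small loop handles at its own +y and -y that reach 100 mm from its axis. 1.5 kg, not fastened. Origin: centre of its underside; z up.
- lid: Loose round lid, about 0.3 kg. Below: tapered plug (136 to 141 mm across, 6 mm high) that sits in the pot's mouth; then a disc 172 mm across, 5 mm thick, that rests on the rim; at its centre an upright black cylindrical knob, 32 mm across, 32 mm high. Origin: centre of the plug's underside, 43 mm under the knob's top; z up through the knob. Seated, it is 149 mm above the pot's origin.
- tin: Blue oblong solvent tin, yellow label, about 0.35 kg: body 40 (x) x 60 (y) x 118 mm (z), red cap 26 mm across and 14 mm high on its +z end. Origin: middle of the blue body, 59 mm from its underside. z runs from underside to cap. At the start it lies on a broad face (x up), its cap towards the robot's side of the table give or take 40 degrees.
- mat: Round cork mat, 190 mm across, 4 mm thick, fixed flat on the table. Origin: centre of its underside.
- spray_can: Bystander, loose, upright. Tall green spray can, white cap: 58 mm across, 190 mm high. Origin: centre of its underside.
- brush_jar: Bystander, loose, upright. White pot full of brushes: pot 76 mm across and 110 mm high, the brushes reach 250 mm high and 80 mm across. Origin: centre of its underside.
- paint_can: Bystander, loose, upright. White and red paint can: 81 mm across, 110 mm high. Origin: centre of its underside.
- jar_orange: Bystander, loose, upright. Orange paint jar: 68 mm across, 71 mm high. Origin: centre of its underside.
- jar_white: Bystander, loose, upright. White paint jar with black cap: 68 mm across, 71 mm high. Origin: centre of its underside.
- tray: Bystander, loose, upright. White oblong tray 110 x 180 x 35 mm holding paint tubes. Origin: centre of its underside.
- sketchbook: Bystander, loose, upright. Black sketchbook 110 x 170 mm with a pencil on it, 26 mm high in all. Origin: centre of its underside.
Not all that is in view belongs to the job. Of the things that look like the lid, the smaller one is meant. Leave any orange look-alike of the tin alone.

How it is judged:
On the way, in this order (a step that is already met when the one before it is completed fails the run):
1. the lid lies flat, knob up, on the cork mat (centres within 50 mm), let go (horizontal distance between lid and mat below 0.05 m and height (world z) of lid below 0.012 m and angle between lid's own z axis and vertical below 0.1 rad and contact force between the fingers and lid below 0.05 N and linear speed of lid below 0.02 m/s), for 0.2 s.
2. the tin stands upright, cap up, on the table, away from the pot, let go (horizontal distance between tin and pot above 0.1 m and height (world z) of tin between 0.054 and 0.068 m and angle between tin's own z axis and vertical below 0.1 rad and contact force between the fingers and tin below 0.05 N and linear speed of tin below 0.02 m/s), for 0.2 s.
3. the tin stands upright, cap up, on the pot's floor (within 50 mm of its axis), let go (horizontal distance between tin and pot below 0.05 m and z of tin in the frame of pot between 0.055 and 0.075 m and angle between tin's own z axis and vertical below 0.12 rad and contact force between the fingers and tin below 0.05 N and linear speed of tin below 0.02 m/s), for 0.2 s.
At the end, for the whole second after the job is handed in: The tin stands upright (within 7 degrees), cap up, on the floor of the upright pot, within 50 mm of its axis; the lid is back on, knob up, seated on the rim all round (centred within 10 mm, at its seated height within 4 mm, level with the rim within 2 degrees); lid, tin and pot at rest and let go (all of step 3 and horizontal distance between lid and pot below 0.01 m and z of lid in the frame of pot between 0.145 and 0.153 m and angle between the z axis of lid and the z axis of pot, either way round below 0.04 rad and angle between lid's own z axis and vertical below 0.06 rad and contact force between the fingers and lid below 0.05 N and linear speed of each of lid, pot below 0.02 m/s and angle between pot's own z axis and vertical below 0.04 rad); the robot touches nothing.
It fails at once if a bystander (spray can, brush jar, paint can, a jar, tray, sketchbook) is shifted more than 30 mm or knocked over (distance of any of spray_can, brush_jar, paint_can, jar_orange, jar_white, tray, sketchbook from where it was at the start of the episode above 0.03 m).
It fails at once if the pot is shoved more than 40 mm (distance of pot from where it was at the start of the episode above 0.04 m).
It fails at once if the lid is dropped or topples (falls free at over 0.6 m/s) (contact force between the fingers and lid below 0.05 N and linear speed of lid above 0.6 m/s).
It fails at once if the tin is dropped or topples (falls free at over 0.6 m/s) (contact force between the fingers and tin below 0.05 N and linear speed of tin above 0.6 m/s).
It also fails if it takes over 72 s, if anything falls off the work surface, if the arm or the gripper's body presses on something with over 40 N, if the wrist force passes 120 N, or if a joint passes its speed limit or range.

## Working session

There is one attempt and no reset: what is moved stays moved. The work goes in short steps, each a Python script; the robot and the scene stay as the last script left them, time stands still between calls to the robot, and variables do not carry over. Pictures are saved under pics/ and viewed, at most 10 in all, crops included, and the job is handed in when it is done.

```bash
mkdir -p pics; ls; cat > h.py <<'E'
import numpy as np, cv2
from rig import *
def cloud(name):
    s=sense(); p=camera_params(name); im,d=camera(name)
    h,w=d.shape; u,v=np.meshgrid(np.arange(w),np.arange(h))
    n=cv2.undistortPoints(np.stack([u,v],-1).reshape(-1,1,2).astype(np.float64),np.array(p["K"]),np.array(p["dist"])).reshape(h,w,2)
    P=np.dstack([n[...,0]*d,n[...,1]*d,d])
    if "position" in p: R,t=np.array(p["rotation"]),np.array(p["position"])
    else:
        T=np.array(p["tool_from_camera"]); Rt=np.array(s["tcp_rot"])
        R=Rt@T[:3,:3]; t=Rt@T[:3,3]+np.array(s["position"])
    W=P@R.T+t; W[d<=0]=np.nan
    return im,W
def save(n,im): cv2.imwrite(f"pics/{n}.png",cv2.cvtColor(im,cv2.COLOR_RGB2BGR))
E
python3 - <<'E'
from h import *
for n in("scene","side"):
    im,W=cloud(n); save(n,im); np.savez("/tmp/"+n,im=im,W=W)
    print(camera_params(n)["position"])
s=sense(); print(s["time_s"],s["position"],s["tcp_rot"])
E
```

```text
pics
[ 1.53745714 -0.87767121  0.99015139]
[0.02983188 1.29383091 1.03253083]
0.1 [ 0.27061993 -0.61784586  0.25536366] [[ 9.16003845e-01  4.01168757e-01 -7.64508015e-04]
 [ 4.01169482e-01 -9.16002407e-01  1.62392466e-03]
 [-4.88233450e-05 -1.79421852e-03 -9.99998389e-01]]
```

View pics/scene.png

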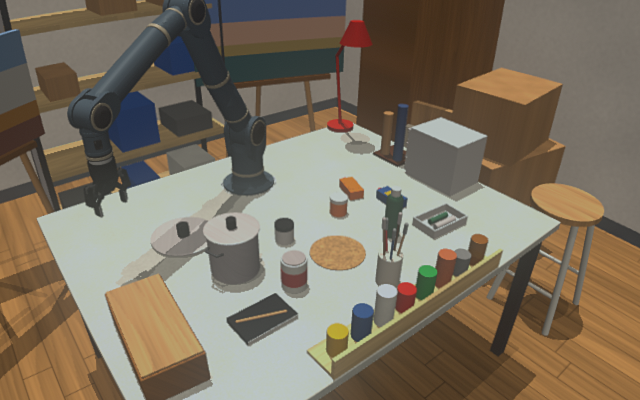

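View pics/side.png

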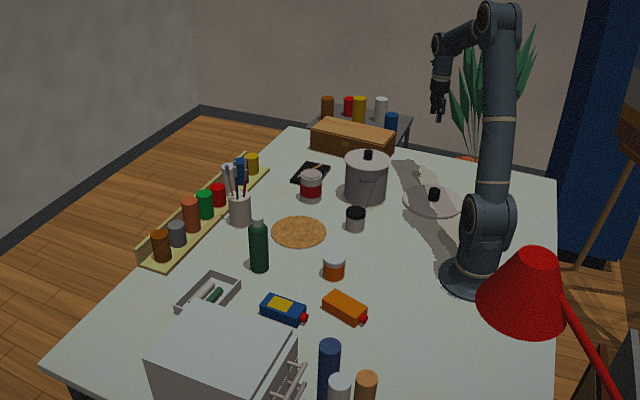

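The scene picture shows two lids: one on the pot, with its knob at (231,222), and one lying on the table at (183,232). The side picture shows them at (368,155) and (433,195). The pot's lid should be the smaller. The blue tin is at side (283,309) and the orange look-alike at (345,307). Next I'll measure everything and confirm in one enlarged crop.

```bash
cat > /tmp/m.py <<'E'
from h import *
C=[]
for n in("scene","side"):
    z=np.load(f"/tmp/{n}.npz"); C.append((z["im"],z["W"]))
(ia,A),(ib,B)=C
def circ(p):
    # algebraic circle fit
    M=np.c_[2*p[:,:2],np.ones(len(p))]; s=np.linalg.lstsq(M,(p[:,:2]**2).sum(1),rcond=None)[0]
    return s[:2],np.sqrt(s[2]+s[:2]@s[:2])
for nm,(im,W),(v,u) in [("lidpot",C[0],(222,231)),("lidpotS",C[1],(155,368)),("lid2",C[0],(230,183)),("lid2S",C[1],(195,433)),("mat",C[0],(252,337)),("matS",C[1],(232,298)),("spray",C[1],(220,258)),("paint",C[1],(178,311)),("jw",C[1],(212,355)),("jo",C[1],(262,334)),("tray",C[1],(293,208)),("brush",C[1],(205,240)),("tin",C[1],(306,282)),("orange",C[1],(303,345)),("book",C[0],(318,262)),("cabinet",C[1],(340,230))]:
    print(nm,np.nanmedian(W[v-2:v+3,u-2:u+3].reshape(-1,3),0).round(3))
P=np.r_[A.reshape(-1,3),B.reshape(-1,3)]; I=np.r_[ia.reshape(-1,3),ib.reshape(-1,3)].astype(int)
P0=P
ok=~np.isnan(P[:,0]); P=P[ok];I=I[ok]
def disc(c,zlo,zhi,r,name):
    for n,(im,W) in zip("AB",C):
        Q=W.reshape(-1,3); m=(np.hypot(Q[:,0]-c[0],Q[:,1]-c[1])<r)&(Q[:,2]>zlo)&(Q[:,2]<zhi); q=Q[m]
        if len(q)<5: print(name,n,len(q)); continue
        mec=cv2.minEnclosingCircle(q[:,:2].astype(np.float32))
        print(name,n,len(q),"mean",q.mean(0).round(4),"mec",np.round(mec[0],4),round(mec[1],4))
g=lambda W,v,u:np.nanmedian(W[v-2:v+3,u-2:u+3].reshape(-1,3),0)
disc(g(B,155,368),.152,.165,.13,"potdisc"); disc(g(B,155,368),.178,.2,.06,"potknob")
k=g(B,195,433); print(k); disc(k,k[2]-.045,k[2]-.02,.16,"lid2disc")
# tin blue, by colour
for n,(im,W) in zip("AB",C):
    hsv=cv2.cvtColor(im,cv2.COLOR_RGB2HSV); 
    for nm,lo,hi in[("blue",(100,120,30),(130,255,255)),("cork",(8,60,80),(22,200,255))]:
        m=cv2.inRange(hsv,lo,hi)>0
        c=g(B,306,282) if nm=="blue" else g(B,232,298)
        Q=W; m&=(np.hypot(Q[...,0]-c[0],Q[...,1]-c[1])<.13)&(Q[...,2]<.06)
        if nm=="blue":
            yel=cv2.inRange(hsv,(20,100,60),(38,255,255))>0; m|=yel&(np.hypot(Q[...,0]-c[0],Q[...,1]-c[1])<.07)
            m&=Q[...,2]>.033
        q=Q[m][:,:2].astype(np.float32); print(n,nm,len(q), cv2.minAreaRect(q) if nm=="blue" else cv2.minEnclosingCircle(q), np.nanmedian(Q[m][:,2]))
# handles direction: height map image
H=np.zeros((600,600,3),np.uint8)
o=np.argsort(P[:,2]); x=P[o]; c=I[o]
r=((1.0-x[:,0])/.002).astype(int); cc=((.6-x[:,1])/.002).astype(int)
m=(r>=0)&(r<600)&(cc>=0)&(cc<600)&(x[:,2]<.3)&(x[:,2]>-.05)
H[r[m],cc[m]]=c[m]
for v in range(0,600,50): cv2.putText(H,f"{1-v*.002:.1f}",(0,v+4),0,.35,(255,0,0)); cv2.putText(H,f"{.6-v*.002:.1f}",(v,598),0,.35,(255,0,0))
crop=np.hstack([cv2.resize(ib[130:220,320:470],(600,360))])
crop2=cv2.resize(ib[230:330,230:390],(576,360))
save("top",H)
out=np.zeros((560,600,3),np.uint8); out[:280,:467]=cv2.resize(ib[130:220,320:470],(467,280)); out[280:,:448]=cv2.resize(ib[230:330,230:390],(448,280)); save("crop",out)
E
PYTHONPATH=. python3 /tmp/m.py
```

```text
Traceback (most recent call last):
  File "h.py", line 1, in <module>
    import numpy as np, cv2
ModuleNotFoundError: No module named 'cv2'
```

```bash
cp /tmp/m.py m.py; python3 m.py
```

```text
lidpot [ 0.47  -0.335  0.191]
lidpotS [ 0.452 -0.316  0.182]
lid2 [ 0.222 -0.396  0.048]
lid2S [ 0.204 -0.371  0.045]
mat [ 0.597 -0.019  0.008]
matS [ 0.591 -0.009  0.005]
spray [0.617 0.217 0.19 ]
paint [ 0.622 -0.197  0.108]
jw [ 0.424 -0.106  0.072]
jo [0.398 0.173 0.073]
tray [0.706 0.383 0.01 ]
brush [0.778 0.042 0.096]
tin [0.475 0.371 0.042]
orange [0.32  0.291 0.042]
book [ 0.711 -0.393  0.022]
cabinet [0.449 0.675 0.223]
potdisc A 1174 mean [ 0.4641 -0.3361  0.1619] mec [ 0.4558 -0.3331] 0.0891
potdisc B 732 mean [ 0.451  -0.3158  0.1605] mec [ 0.4519 -0.3283] 0.0894
potknob A 90 mean [ 0.4626 -0.3322  0.1904] mec [ 0.4597 -0.3307] 0.0161
potknob B 56 mean [ 0.4524 -0.3241  0.1886] mec [ 0.452  -0.3272] 0.0175
[ 0.20371429 -0.37133445  0.0448367 ]
lid2disc A 2460 mean [ 0.2078 -0.4101  0.0121] mec [ 0.2037 -0.3713] 0.16
lid2disc B 2264 mean [ 0.2086 -0.348   0.0106] mec [ 0.2037 -0.3712] 0.16
A blue 56 ((0.47772735357284546, 0.36597856879234314), (0.11174991726875305, 0.04722031205892563), 1.8537029027938843) 0.04161966954187046
A cork 2070 ((0.5991951823234558, 0.004093765746802092), 0.11572836339473724) 0.00536070324234772
B blue 720 ((0.47393181920051575, 0.36617350578308105), (0.06614437699317932, 0.11963707953691483), 86.84000396728516) 0.04112323050103678
B cork 1446 ((0.5890277028083801, -0.018351426348090172), 0.10309617966413498) 0.004786163613201944
```

View pics/top.png

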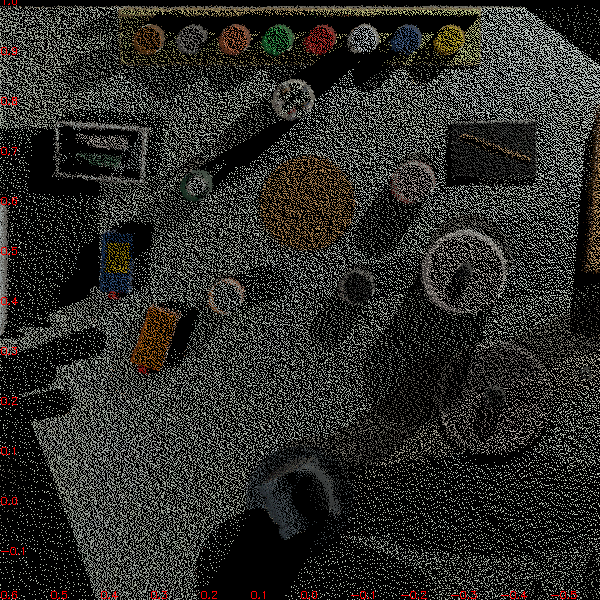

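View pics/crop.png

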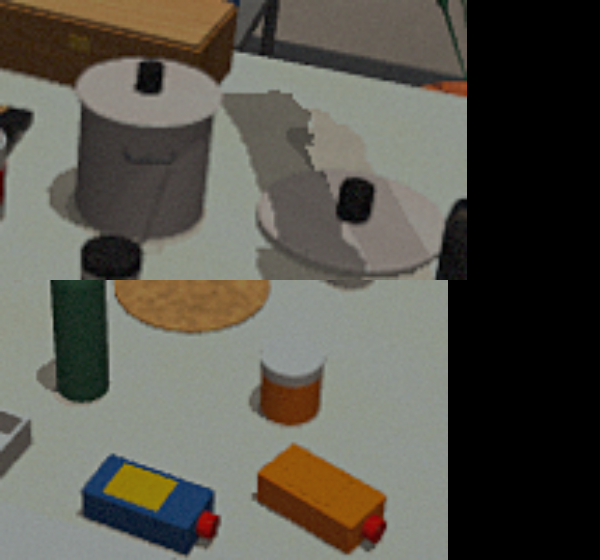

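The crop confirms it. The lid on the pot is about 178 mm across as measured (172 nominal), and the other lid is about 208 mm, so the pot's lid is the one meant. The blue tin with the yellow label lies with its red cap towards the robot; the orange look-alike stays where it is. Plan for the tin: pick it with the tool tilted outward and place it with the tool tilted the other way about the closing axis, then regrasp from above. Next I'll check IK.

```bash
cat >> h.py <<'E'
def Rz(a): c,s=np.cos(a),np.sin(a); return np.array([[c,-s,0],[s,c,0],[0,0,1.]])
def tool(head,tilt,sgn=1):
    """tool z tilted by `tilt` from down towards heading `head`; y horizontal, sgn picks the half turn"""
    z=np.array([np.sin(tilt)*np.cos(head),np.sin(tilt)*np.sin(head),-np.cos(tilt)])
    y=sgn*np.array([-np.sin(head),np.cos(head),0]); return np.c_[np.cross(y,z),y,z]
def tcp(grasp,R): return np.asarray(grasp)-.006*R[:,2]
E
python3 - <<'E'
from h import *
from math import radians as r
ik=lambda g,R: inverse_kinematics(tcp(g,R),R)
f=lambda q: None if q is None else np.round(q,2)
for h in range(-180,180,30):
    print(h,"pot",f(ik((.454,-.33,.182),tool(r(h),0))),"mat",f(ik((.594,-.012,.1),tool(r(h),0))), "tin", f(ik((.474,.366,.15),tool(r(h),0))))
for b in (30,45,60):
    for s in(1,-1):
        print("pick",b,s,[f(ik(p,tool(r(-3),r(b),s))) for p in((.455,.367,.02),(.455,.367,.2))])
        for h in range(-60,121,30):
            q=[ik((x,y,z),tool(r(h),r(90-b),-s)) for x,y in((.47,.36),) for z in(.075,.2)]
            if q[0] is not None: print("  place",h,[f(a) for a in q])
E
```

```text
-180 pot [ 0.62  0.36 -0.08  1.88  0.03  0.91 -1.05] mat [ 0.16  0.52 -0.27  1.86  0.19  0.79 -1.79] tin [-0.98  0.46  0.33  1.84 -0.19  0.87 -2.12]
-150 pot [ 0.7   0.36 -0.18  1.87  0.08  0.91 -0.57] mat [ 0.23  0.54 -0.37  1.85  0.26  0.8  -1.33] tin [-0.09  0.62 -0.9   1.78  0.57  1.02 -2.26]
-120 pot [ 0.78  0.37 -0.29  1.87  0.13  0.92 -0.09] mat [ 0.31  0.56 -0.48  1.85  0.34  0.82 -0.87] tin [-0.18  0.56 -0.75  1.79  0.46  0.97 -1.65]
-90 pot [ 0.86  0.39 -0.39  1.86  0.18  0.93  0.39] mat [ 0.38  0.58 -0.59  1.84  0.42  0.85 -0.41] tin [-0.07  0.63 -0.93  1.78  0.59  1.03 -1.23]
-60 pot [ 0.94  0.4  -0.49  1.86  0.23  0.94  0.87] mat [ 0.44  0.6  -0.67  1.84  0.48  0.87  0.06] tin [-0.04  0.66 -0.99  1.78  0.63  1.05 -0.74]
-30 pot [ 1.01  0.42 -0.59  1.85  0.28  0.95  1.34] mat [ 0.49  0.63 -0.75  1.84  0.54  0.89  0.53] tin [-0.03  0.67 -1.01  1.78  0.65  1.06 -0.23]
0 pot [ 1.09  0.45 -0.7   1.85  0.34  0.97  1.81] mat [ 0.48  0.62 -0.73  1.84  0.53  0.89  1.07] tin [-0.03  0.67 -1.01  1.78  0.65  1.06  0.29]
30 pot [ 1.38  0.65 -1.18  1.84  0.67  1.12  2.06] mat [ 0.73  
[... 5382 characters left out ...]
), array([-0.14,  0.67, -1.18,  1.87,  1.15,  1.4 , -0.7 ])]
  place 0 [array([-0.29,  0.62, -0.81,  2.12,  1.44,  0.85, -0.54]), array([-0.01,  0.54, -1.17,  2.02,  1.22,  1.04, -0.26])]
  place 30 [array([-0.29,  0.52, -0.61,  2.2 ,  1.66,  0.41, -0.22]), array([ 0.04,  0.37, -0.99,  2.1 ,  1.06,  0.54,  0.4 ])]
  place 60 [array([ 0.15,  0.69, -1.  ,  2.16,  1.47,  0.34,  0.66]), array([ 0.3 ,  0.48, -1.16,  2.07,  0.69,  0.43,  1.35])]
  place 90 [array([ 0.33,  0.89, -1.19,  2.03,  0.86,  0.49,  1.86]), array([ 0.35,  0.6 , -1.17,  1.95,  0.24,  0.59,  2.32])]
  place 120 [array([-0.86,  0.65,  0.52,  1.93, -1.04,  1.03, -2.29]), array([-1.13,  0.57,  0.92,  1.87, -1.  ,  1.3 , -2.39])]
```

```bash
python3 - <<'E'
from h import *
R=tool(np.radians(-120),0)
movep((.454,-.33,.36),R)
im,W=cloud("wrist"); save("w1",im)
print(camera_params("wrist")["tool_from_camera"])
q=W.reshape(-1,3); q=q[~np.isnan(q[:,0])]
for lo,hi,r,nm in((.18,.205,.05,"knob"),(.15,.17,.11,"disc")):
    m=(q[:,2]>lo)&(q[:,2]<hi)&(np.hypot(q[:,0]-.454,q[:,1]+.33)<r); p=q[m]
    if len(p): print(nm,m.sum(),p.mean(0).round(4),cv2.minEnclosingCircle(p[:,:2].astype(np.float32)))
print(sense()["time_s"],sense()["position"])
E
```

```text
[[-7.14266735e-05 -9.47745894e-01 -3.19026199e-01  8.16302801e-02]
 [ 9.99999975e-01 -1.35274668e-04  1.77977043e-04  7.54701489e-05]
 [-2.11833175e-04 -3.19026178e-01  9.47745880e-01 -1.17357928e-01]
 [ 0.00000000e+00  0.00000000e+00  0.00000000e+00  1.00000000e+00]]
knob 870 [ 0.4549 -0.3289  0.1912] ((0.45423829555511475, -0.33004939556121826), 0.016046741977334023)
disc 19009 [ 0.4577 -0.3251  0.1596] ((0.45410987734794617, -0.3302758038043976), 0.08668187260627747)
1.4917 [ 0.45277759 -0.33206725  0.35915132]
```

View pics/w1.png

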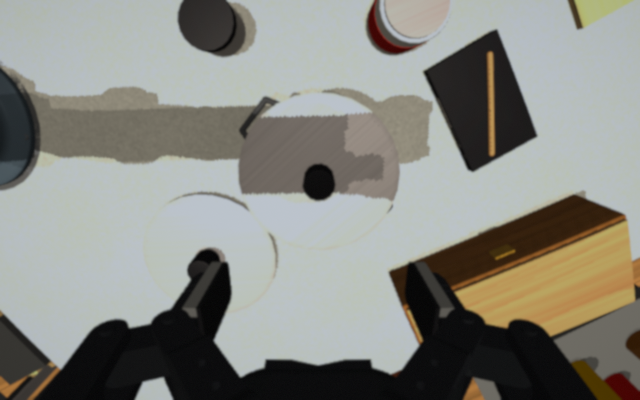

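The wrist view shows the pot's lid with its knob at (319,182), and the larger lid lower on the table at (210,250). The knob is at (0.4542, -0.3300) with its top at 0.191, so I'll grasp it.

```bash
python3 - <<'E'
from h import *
R=tool(np.radians(-120),0)
command_gripper(.06,40)
move_l((.4542,-.33,.24),R)
s=sense();print(s["position"])
print(move_l((.4542,-.33,.188),feed=.08,until_force=8))
command_gripper(.0,40)
s=sense();print(s["position"],s["finger_gap"],s["gripper_force"],s["wrist_force"])
p=s["position"]
move_l((p[0],p[1],.30),feed=.12)
s=sense();print(s["position"],s["finger_gap"],s["wrist_force"],s["time_s"])
im,W=cloud("scene");save("s2",im[100:350,100:420])
# mat from wrist view on the way
Rm=tool(np.radians(-90),0)
movep((.594,-.012,.25),Rm)
print(sense()["position"],sense()["finger_gap"],sense()["time_s"])
E
```

```text
[ 0.45482475 -0.33030227  0.24096514]
False
[ 0.45450288 -0.33019594  0.18877411] 0.031110640506077605 39.933534264564514 [-0.99245171  0.18807261  4.66105327]
[ 0.45392875 -0.32991638  0.29889264] 0.0308572908917794 [ 0.15787786  0.42377716 -3.05475885] 5.0667
[ 0.59404433 -0.01468016  0.24996826] 0.030755841979700396 6.4333
```

```bash
python3 - <<'E'
from h import *
move_l((.594,-.013,.08),feed=.12)
print(move_l((.594,-.013,.036),feed=.03,until_force=4), sense()["position"],sense()["wrist_force"])
command_gripper(.06)
p=sense()["position"]
move_l((p[0],p[1],.2),feed=.15)
sleep(.2)
im,W=cloud("side");q=W.reshape(-1,3)
for lo,hi,r in((.035,.06,.04),(.009,.03,.12)):
    m=(q[:,2]>lo)&(q[:,2]<hi)&(np.hypot(q[:,0]-.594,q[:,1]+.013)<r);pp=q[m];print(m.sum(),pp.mean(0).round(4),pp.std(0).round(4),cv2.minEnclosingCircle(pp[:,:2].astype(np.float32)))
print(sense()["time_s"])
# look at pot, tin
movep((.36,.36,.32),tool(np.radians(-3),np.radians(30)))
for n in("side","wrist"):
    im,W=cloud(n);save("t_"+n,im); np.savez("/tmp/t_"+n,im=im,W=W)
    hsv=cv2.cvtColor(im,cv2.COLOR_RGB2HSV)
    d=np.hypot(W[...,0]-.474,W[...,1]-.366)
    top=((cv2.inRange(hsv,(100,110,30),(130,255,255))|cv2.inRange(hsv,(20,100,60),(38,255,255)))>0)&(d<.09)&(W[...,2]>.034)&(W[...,2]<.05)
    red=((cv2.inRange(hsv,(0,130,60),(6,255,255))|cv2.inRange(hsv,(172,130,60),(180,255,255)))>0)&(d<.11)&(W[...,1]>.33)
    print(n,top.sum(),cv2.minAreaRect(W[top][:,:2].astype(np.float32)),np.median(W[top][:,2]),red.sum(),np.nanmean(W[red],0))
print(sense()["position"],sense()["time_s"])
o=np.vstack([cv2.resize(cloud("side")[0],(480,300)),cv2.resize(im,(480,300))]);save("o3",o)
E
```

```text
True [ 0.59386499 -0.01301394  0.04378827] [-0.33978833  0.58107206  4.47773271]
71 [ 0.5912 -0.0069  0.0445] [0.0087 0.0091 0.0044] ((0.5891834497451782, -0.010114734061062336), 0.020666761323809624)
1128 [ 0.5895 -0.0023  0.0156] [0.0442 0.0439 0.003 ] ((0.5961583256721497, -0.0046067265793681145), 0.09900642931461334)
10.9417
side 719 ((0.4747438132762909, 0.36722588539123535), (0.06672964990139008, 0.12131766974925995), 85.22491455078125) 0.04128617507076615 52 [0.40903995 0.37448927 0.02884196]
wrist 3048 ((0.47280874848365784, 0.3652131259441376), (0.05708817392587662, 0.11452202498912811), 86.91566467285156) 0.04000594496468962 359 [0.40636563 0.36877563 0.02683472]
[0.36136645 0.35891368 0.31957238] 12.7083
```

View pics/o3.png

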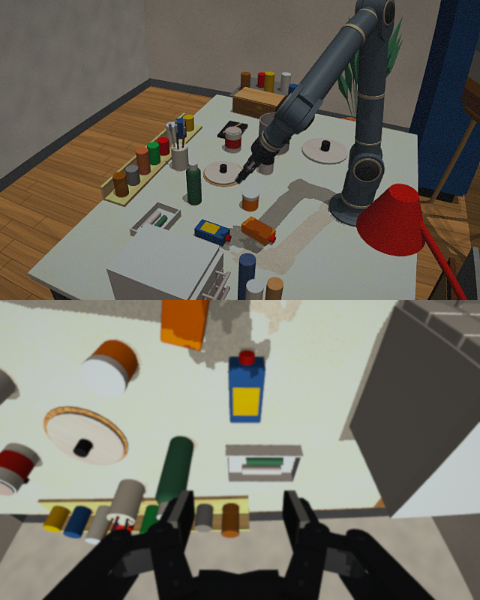

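The lid lies flat on the mat. In the wrist picture the tin is at (247,387) with its cap towards the robot. Its centre is (0.473, 0.366) and its axis heading 177°. Next I'll pick it at a 35° tilt and stand it up.

```bash
python3 - <<'E'
from h import *
r=np.radians
c=np.array([.473,.366,.02]); a=r(177); z=np.array([np.cos(a),np.sin(a),0]); x=np.array([0,0,1.])
Rt=np.c_[x,np.cross(z,x),z]
R=tool(r(-3),r(35)); g=c+.010*z+.008*x; p=tcp(g,R)
# standing pose: choose yaw so tool heading is h
def stand(cc,h):
    for yaw in np.linspace(-np.pi,np.pi,3601):
        M=Rz(yaw)@np.array([[0,0,1],[0,1,0],[-1,0,0]])@np.eye(3)
        Rn=np.eye(3); Rn=Rz(yaw); Q=Rn@Rt.T; R2=Q@R
        e=abs((np.arctan2(R2[1,2],R2[0,2])-h+np.pi)%(2*np.pi)-np.pi)
        if e<.002: return R2,cc+Q@(p-c)
plans={}
for h in(-30,-15,0,-45):
    R2,p2=stand(np.array([.47,.36,.059]),r(h)); q=inverse_kinematics(p2,R2); q2=inverse_kinematics(p2+[0,0,.14],R2)
    print(h,p2.round(3),R2[:,2].round(2),None if q is None else np.round(q,2),None if q2 is None else np.round(q2,2))
R2,p2=stand(np.array([.47,.36,.059]),r(-30))
np.savez("/tmp/plan",R2=R2,p2=p2)
command_gripper(.085,60)
movep(p-.12*R[:,2],R)
print(move_l(p,feed=.12,until_force=8),sense()["position"],p)
command_gripper(0,60)
s=sense();print(s["finger_gap"],s["gripper_force"],s["wrist_force"])
move_l(p+[0,0,.17],feed=.15)
s=sense();print(s["position"],s["finger_gap"],s["joint_pos"].__repr__(),s["wrist_force"],s["time_s"])
E
```

```text
-30 [0.459 0.366 0.072] [ 0.71 -0.41 -0.57] [-0.49  0.94 -0.92  1.99  1.54  1.69  1.97] [-0.37  0.75 -1.1   1.94  1.42  1.76  2.18]
-15 [0.458 0.363 0.072] [ 0.79 -0.21 -0.57] [-0.46  0.88 -0.91  2.13  1.71  1.56  2.03] [-0.3   0.67 -1.12  2.08  1.55  1.57  2.29]
0 [0.457 0.36  0.072] [ 0.82  0.   -0.57] [-1.52  0.69  0.52  2.33  1.97  0.59  1.62] [-1.84  0.44  0.92  2.29  1.52  0.45  2.26]
-45 [0.461 0.369 0.072] [ 0.58 -0.58 -0.57] [-0.5   1.   -0.93  1.84  1.38  1.8   1.89] [-0.43  0.81 -1.05  1.8   1.29  1.89  2.07]
False [0.45939205 0.36720987 0.03364935] [0.45957696 0.36670347 0.03291491]
0.05920343463391538 65.50198674201965 [-3.76095    -1.66096025  6.57894094]
[0.45929332 0.36607644 0.20188031] 0.05928805753837384 array([-0.2783157 ,  0.41575995, -0.8682821 ,  2.05883962,  1.20689057,
        0.93396724, -0.38043016]) [ 0.58625357  0.50042801 -2.34175693] 16.7167
```

```bash
python3 - <<'E'
from h import *
d=np.load("/tmp/plan.npz");R2,p2=d["R2"],d["p2"]
movep(p2+[0,0,.14],R2)
move_l(p2+[0,0,.02],feed=.12)
print(move_l(p2+[0,0,-.006],feed=.02,until_force=4)); s=sense();print(s["position"],p2,s["wrist_force"],s["finger_gap"],s["time_s"])
o=[]
for n in("side","wrist"): o.append(cv2.resize(cloud(n)[0],(480,300)) if n=="wrist" else cv2.resize(cloud(n)[0][210:340,200:408],(480,300)))
save("o4",np.vstack(o))
E
```

```text
True
[0.45879507 0.36651134 0.07548607] [0.45882665 0.36647697 0.07244146] [0.24942017 0.81124457 3.83143432] 0.05914241414631176 20.9083
```

View pics/o4.png

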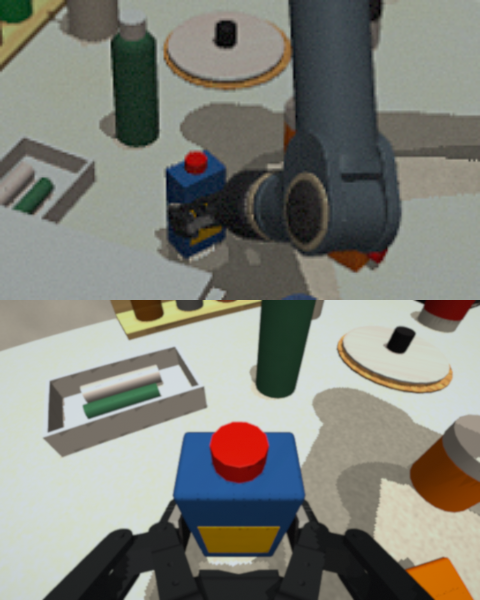

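The tin is upright, cap up (wrist view (240,445)), and touching the table. I'll press it lightly to square it up, release and back off.

```bash
python3 - <<'E'
from h import *
d=np.load("/tmp/plan.npz");R2,p2=d["R2"],d["p2"]
p=np.array(sense()["position"])
move_l(p-[0,0,.004],feed=.02,until_force=10); print(sense()["position"],sense()["wrist_force"])
command_gripper(.085); p=np.array(sense()["position"])
move_l(p-.11*R2[:,2],feed=.15); sleep(.1)
s=sense()
for n in("side","wrist"):
    im,W=cloud(n); hsv=cv2.cvtColor(im,cv2.COLOR_RGB2HSV); dd=np.hypot(W[...,0]-.47,W[...,1]-.36)
    red=((cv2.inRange(hsv,(0,130,60),(6,255,255))|cv2.inRange(hsv,(172,130,60),(180,255,255)))>0)&(dd<.1)&(W[...,2]>.12)
    top=(cv2.inRange(hsv,(100,110,30),(130,255,255))>0)&(dd<.08)&(W[...,2]>.112)&(W[...,2]<.125)
    for m in(red,top): print(n,m.sum(),np.nanmean(W[m],0),cv2.minAreaRect(W[m][:,:2].astype(np.float32)) if m.sum()>3 else 0, np.ptp(W[m][:,2]))
    q=W[top]; 
    if len(q)>30: n_=np.linalg.svd(q-q.mean(0),full_matrices=False)[2][2]; print("normal",n_)
print(R2[:,1],s["time_s"])
# overhead look with the regrasp orientation options
for h in range(-180,180,30):
    qs=[inverse_kinematics((.47,.36,z),tool(np.radians(h),0)) for z in(.1,.3)]
    print(h,[None if q is None else np.round(q,2) for q in qs])
E
```

```text
[0.45870848 0.36664727 0.07543371] [-1.46360967  0.0536889   4.32854946]
side 76 [0.46945138 0.36386517 0.13165911] ((0.47149860858917236, 0.36055856943130493), (0.021281519904732704, 0.02847927249968052), 24.215850830078125) 0.019075915304820112
side 181 [0.46801811 0.36895596 0.11900382] ((0.46968531608581543, 0.3623030185699463), (0.060782697051763535, 0.041145678609609604), 61.112754821777344) 0.01268057214489493
normal [-0.02877314  0.05195076  0.99823506]
wrist 1173 [0.46654991 0.36181698 0.12966844] ((0.4694744944572449, 0.3603820502758026), (0.02447066456079483, 0.025546230375766754), 57.4820671081543) 0.012926238644549642
wrist 2607 [0.46352562 0.36339614 0.11707584] ((0.46886005997657776, 0.36030423641204834), (0.05783407390117645, 0.03921816498041153), 60.44694900512695) 0.012989045259364007
normal [-0.04975656  0.02664701  0.99840584]
[-5.01510737e-01 -8.65151421e-01 -2.76507318e-17] 22.5833
-180 [array([-1.46,  0.8 ,  1.11,  1.92, -0.87,  1.  , -1.51]), array([-1.51,  0.47,  1.12,  1.73, -0.45,  1.23, -1.85])]
-150 [array([-1.46,  0.8 ,  1.11,  1.92, -0.87,  1.  , -0.99]
[... 566 characters left out ...]
72, -0.95,  1.84,  0.71,  0.97,  0.24]), array([ 0.  ,  0.48, -1.01,  1.64,  0.42,  1.26,  0.48])]
30 [array([ 0.01,  0.79, -1.08,  1.83,  0.82,  1.04,  0.69]), array([ 0.08,  0.55, -1.17,  1.64,  0.52,  1.31,  0.92])]
60 [array([ 0.05,  0.85, -1.17,  1.83,  0.89,  1.1 ,  1.16]), array([ 0.12,  0.61, -1.27,  1.64,  0.59,  1.35,  1.38])]
90 [array([ 0.08,  0.9 , -1.24,  1.83,  0.95,  1.15,  1.64]), array([ 0.15,  0.65, -1.35,  1.64,  0.65,  1.38,  1.86])]
120 [array([ 0.09,  0.93, -1.28,  1.83,  0.98,  1.19,  2.14]), array([ 0.16,  0.68, -1.38,  1.64,  0.68,  1.4 ,  2.35])]
150 [array([-1.46,  0.8 ,  1.11,  1.92, -0.87,  1.  , -2.04]), array([-1.51,  0.47,  1.12,  1.73, -0.45,  1.23, -2.38])]
```

Tin standing at (0.469, 0.3605), long axis 60°, level. I'll regrasp it from above across the 40 mm side.

```bash
python3 - <<'E'
from h import *
r=np.radians
p=np.array(sense()["position"]); move_l((p[0],p[1],.24),feed=.2)
R=tool(r(60.5),0); t=(.469,.3605)
command_gripper(.065,50)
movep((*t,.26),R)
move_l((*t,.16),feed=.15)
print(move_l((*t,.107),feed=.08,until_force=6),sense()["position"])
command_gripper(0,50); s=sense(); print(s["finger_gap"],s["gripper_force"],s["wrist_force"])
move_l((*t,.38),feed=.2)
print(sense()["finger_gap"],sense()["time_s"])
for h in(-90,-60,-30,0):
    print(h,[np.round(q,2) if (q:=inverse_kinematics((.4542,-.33,z),tool(r(h),0))) is not None else None for z in(.38,.112)])
print(np.round(sense()["joint_pos"],2))
E
```

```text
False [0.46904577 0.36085497 0.10721591]
0.03944311752693554 50.80174505710602 [ 0.82162197 -0.55270389  3.64341403]
0.0393653313362625 27.9417
-90 [array([ 1.29,  0.33, -0.96,  1.59,  0.27,  1.36,  0.3 ]), array([ 1.03,  0.54, -0.63,  1.91,  0.42,  0.83,  0.17])]
-60 [array([ 1.38,  0.38, -1.1 ,  1.59,  0.34,  1.38,  0.76]), array([ 1.1 ,  0.57, -0.73,  1.91,  0.49,  0.85,  0.64])]
-30 [array([ 0.91,  0.23, -0.43,  1.61,  0.1 ,  1.32,  1.51]), array([ 1.17,  0.6 , -0.83,  1.91,  0.57,  0.89,  1.1 ])]
0 [array([ 1.47,  0.47, -1.3 ,  1.59,  0.46,  1.43,  1.71]), array([ 1.23,  0.64, -0.92,  1.9 ,  0.64,  0.92,  1.56])]
[ 0.12  0.53 -1.28  1.52  0.51  1.47  1.46]
```

```bash
python3 - <<'E'
from h import *
r=np.radians
R=tool(r(-30),0)
movep((.4542,-.33,.38),R)
s=sense();print(s["position"],s["finger_gap"],s["wrist_force"],s["time_s"])
for n in("scene","side","wrist"):
    im,W=cloud(n);q=W.reshape(-1,3)
    m=(q[:,2]>.149)&(q[:,2]<.162)&(np.hypot(q[:,0]-.454,q[:,1]+.33)<.1); pp=q[m]
    if len(pp)>5: print(n,m.sum(),pp.mean(0).round(4),cv2.minEnclosingCircle(pp[:,:2].astype(np.float32)))
    if n=="wrist": a=im
    if n=="scene": b=im
save("o5",np.vstack([cv2.resize(b[120:320,120:440],(480,300)),cv2.resize(a,(480,300))]))
E
```

```text
[ 0.45512017 -0.32859717  0.37989245] 0.039672999888680914 [-0.35309313 -0.28334228 -2.96808635] 30.3917
scene 321 [ 0.4606 -0.3378  0.1547] ((0.4572649300098419, -0.33000829815864563), 0.08365478366613388)
side 207 [ 0.4547 -0.3239  0.1535] ((0.4544968605041504, -0.32895708084106445), 0.08563388884067535)
wrist 1355 [ 0.4364 -0.3191  0.1542] ((0.45414799451828003, -0.3304709196090698), 0.0792410597205162)
```

View pics/o5.png

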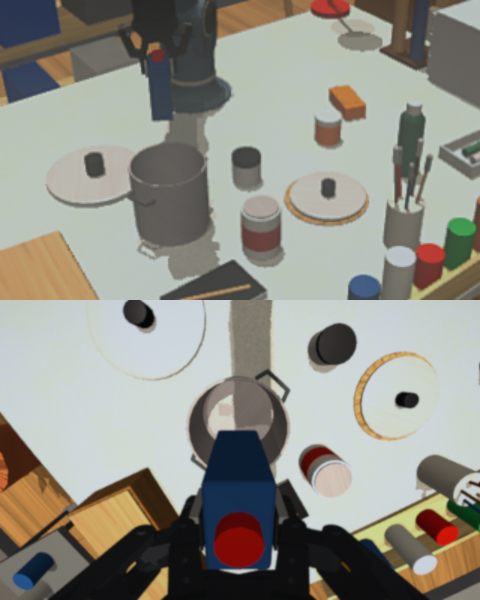

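The tin hangs upright above the open pot, whose rim centre is (0.4542, -0.3304). I'll lower it into the middle now.

```bash
python3 - <<'E'
from h import *
r=np.radians
c=(.4542,-.3303)
move_l((*c,.26),feed=.15); print(sense()["position"])
move_l((*c,.125),feed=.1)
print(move_l((*c,.106),feed=.02,until_force=4),sense()["position"],sense()["wrist_force"])
command_gripper(.06); p=sense()["position"]
move_l((p[0],p[1],.26),feed=.15); sleep(.1)
for n in("scene","wrist"):
    im,W=cloud(n); hsv=cv2.cvtColor(im,cv2.COLOR_RGB2HSV); dd=np.hypot(W[...,0]-.454,W[...,1]+.33)
    red=((cv2.inRange(hsv,(0,110,40),(8,255,255))|cv2.inRange(hsv,(172,110,40),(180,255,255)))>0)&(dd<.07)
    q=W.reshape(-1,3); m=(q[:,2]>.15)&(q[:,2]<.162)&(np.hypot(q[:,0]-.454,q[:,1]+.33)<.1)
    print(n,red.sum(),np.nanmean(W[red],0) if red.any() else 0,"rim",m.sum(),cv2.minEnclosingCircle(q[m][:,:2].astype(np.float32)) if m.sum()>5 else 0)
# fetch the lid: measure knob from above
movep((.594,-.013,.22),tool(r(-90),0))
im,W=cloud("wrist"); q=W.reshape(-1,3)
m=(q[:,2]>.04)&(q[:,2]<.055)&(np.hypot(q[:,0]-.594,q[:,1]+.013)<.03)
print("knob",m.sum(),cv2.minEnclosingCircle(q[m][:,:2].astype(np.float32)),q[m].mean(0),sense()["time_s"])
m=(q[:,2]>.01)&(q[:,2]<.022)&(np.hypot(q[:,0]-.594,q[:,1]+.013)<.1)
print("disc",m.sum(),cv2.minEnclosingCircle(q[m][:,:2].astype(np.float32)))
E
```

```text
[ 0.45487851 -0.33059498  0.26102904]
True [ 0.45414069 -0.33029144  0.11267292] [-0.19539686  0.86823805  3.7114302 ]
scene 43 [ 0.46041334 -0.33502627  0.13776944] rim 299 ((0.4561663269996643, -0.3284318447113037), 0.08322397619485855)
wrist 771 [ 0.4518967  -0.33105097  0.13619627] rim 3510 ((0.45440244674682617, -0.33005478978157043), 0.07909941673278809)
knob 812 ((0.5932459831237793, -0.013087424449622631), 0.01596657931804657) [ 0.59334551 -0.01216279  0.04654057] 36.8417
disc 18379 ((0.5938318967819214, -0.013349417597055435), 0.08682845532894135)
```

```bash
python3 - <<'E'
from h import *
r=np.radians
k=(.5935,-.0131)
move_l((*k,.1),feed=.15)
print(move_l((*k,.044),feed=.06,until_force=8),sense()["position"])
command_gripper(0,40); print(sense()["finger_gap"],sense()["wrist_force"])
move_l((*k,.32),feed=.2); print(sense()["finger_gap"],sense()["time_s"])
c=(.4543,-.3302)
movep((*c,.30),tool(r(-120),0))
move_l((*c,.215),feed=.12); s=sense(); print(s["position"])
print(move_l((*c,.180),feed=.025,until_force=5)); s=sense(); print(s["position"],s["wrist_force"],s["time_s"])
E
```

```text
False [ 0.59385301 -0.01303337  0.04438575]
0.030505716157062737 [-1.0267616  -0.48426286  3.80497532]
0.030902414017407176 40.775
[ 0.45503363 -0.33033158  0.21576274]
True
[ 0.45416577 -0.33011852  0.18960281] [-0.01691569  1.22252495  4.79564722] 43.9083
```

```bash
python3 - <<'E'
from h import *
command_gripper(.06); p=sense()["position"]
move_l((p[0],p[1],.34),feed=.15); sleep(.2)
im,W=cloud("wrist"); save("end",im); q=W.reshape(-1,3)
m=(q[:,2]>.15)&(q[:,2]<.17)&(np.hypot(q[:,0]-.454,q[:,1]+.33)<.084); d=q[m]
n=np.linalg.svd(d-d.mean(0),full_matrices=False)[2][2]; print("disc",m.sum(),d.mean(0),"normal",n)
m=(q[:,2]>.15)&(q[:,2]<.17)&(np.hypot(q[:,0]-.454,q[:,1]+.33)<.1);print(cv2.minEnclosingCircle(q[m][:,:2].astype(np.float32)))
m=(q[:,2]>.18)&(q[:,2]<.2)&(np.hypot(q[:,0]-.454,q[:,1]+.33)<.03);print("knob",q[m].mean(0),cv2.minEnclosingCircle(q[m][:,:2].astype(np.float32)),sense()["time_s"])
E
```

```text
disc 20363 [ 0.45716534 -0.32464999  0.1597223 ] normal [1.35482083e-04 1.01339616e-03 9.99999477e-01]
((0.45427265763282776, -0.3302813768386841), 0.08659914880990982)
knob [ 0.45474637 -0.32860541  0.19105559] ((0.45415106415748596, -0.3299330174922943), 0.016000686213374138) 45.7167
```

View pics/end.png

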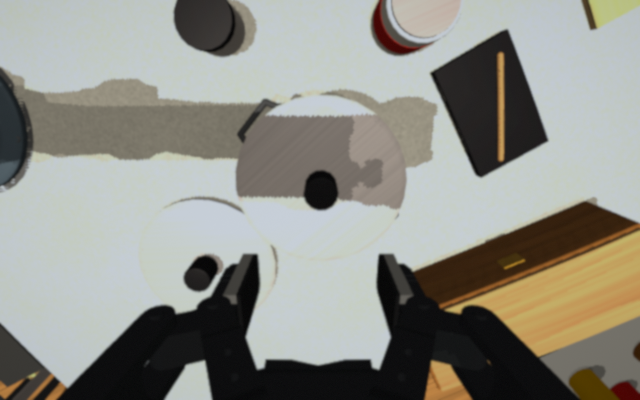

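The lid is seated, level and centred, with its knob at (320,190) and its disc at the same height as at the start. The robot is clear of everything, so I'll hand it in.

```bash
python3 -c "
from rig import *
print(finish_job())"
```

```text
the job is handed in; nothing more can be done
None
```

The job is handed in at about 46 s of the 72 s allowed: the tin stands upright in the middle of the pot and the lid is back on, measured level and centred, but the hand-in returned no verdict.

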